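# Put the bayonet lid on the grinder and hold it at the half-way mark

### The job

Put the loose lid into the socket of the small grinder so that its two lugs drop through the two gaps, all the way down, and only then turn it clockwise (seen from above) against the spring until its white pointers stand at the green half-way marks, about an eighth of a turn; do not turn it on into the lock click at the red dots. Keep gripping the lid and finish while holding it still at the green marks, because the spring would turn it back; leave the mug, the round cutter and the sprinkle tub where they are.

Things in the scene. Friction and masses are not known exactly. Their poses are not given: they have to be found in the camera images.
- lid_grip (a point): loose black and grey grinder lid, 57 mm high, upright on the table, about 0.12 kg; point on its axis 44 mm above its underside, in the grip bar. Bar: 62 mm long (lid's x), 16 mm thick (y), from 19 to 57 mm up: pinch it across its thickness, fingertips above the flange (86 mm disc, 14 to 19 mm up, a white pointer line at each end of the bar). z is up; a half turn of it makes no difference
- lid_foot (a point): centre of the lid's underside. The plug below the flange is 58 mm in diameter, 14 mm high; at its foot are two lugs, under the ends of the bar (lid's +x and -x): 10 mm wide, 5 mm thick, reaching 36 mm from the axis
- socket (a point): centre of the socket, level with the collar top of the slate-blue grinder, which is fixed (120 mm diameter, 64 mm high); z up. Round hole of 62 mm under a lip; two gaps in the lip at its +x and -x, 16 mm wide, each with a white line on the collar; lugs pass with 3 mm play each side. Seated, the lid's underside is 13 mm below this point, lid_grip 31 mm above it, and the lid can turn clockwise seen from above
- half_mark (a point): green half-way mark on the collar top, 48 mm from the socket axis, 45 degrees clockwise of the white line at the socket's +x; a second one lies opposite. Wanted position of the white pointers
- lock_mark (a point): red lock dot on the collar top, 48 mm from the socket axis, 90 degrees clockwise of the white line at +x; a second one lies opposite. From about 63 degrees on the lugs ride over two sprung latch balls (a stiffer turn) and click past them at about 85 degrees: not wanted
- switch_ring (a joint): angle in rad of the spring-loaded switch ring in the bottom of the socket: 0 at rest, growing as the lid turns it clockwise; the lugs meet its dogs after about 0.1 rad of turning, so it reads 0.03 to 0.1 less than the lid's turn. Spring torque 0.024 N m at 0, 0.088 N m at 0.8 rad; it turns back when let go
- mug_mid (a point): white mug, 83 x 108 x 68 mm, upright; point half-way up its axis; bystander
- cutter_mid (a point): round metal biscuit cutter, 52 mm diameter, 26 mm high; point half-way up its axis; bystander
- tub_mid (a point): sprinkle tub with red contents and white cap, 44 mm diameter, 70 mm high, upright; point half-way up; bystander

How it is judged:
By the outcome, as a careful person would: the job done as asked, in the order asked, and still so for the second after the job is handed in, while the arm keeps its last pose, push and grip.
It also fails if it takes over 40 s, if anything falls off the work surface, if the arm or the gripper's body presses on something with over 40 N, if the wrist force passes 120 N, or if a joint passes its speed limit or range.

### The arm

A 6-joint arm with a two-finger parallel gripper is mounted at the origin on a cart in front of the work surface, level with it; the furniture and walls round the work are solid. World frame = base frame: x ahead of the robot, y to its left, z up, the work surface at z = 0. Lengths are in m, angles in rad, forces in N, time in s.
With the tool pointing down it reaches from about 0.35 to 0.975 m from the base axis. Payload 4.9 kg.
Tool frame: the origin (TCP) lies midway between the tips of the shut fingers; the grasp point (between the pads) lies 19 mm behind it; z points along the fingers, x is the direction in which the jaws open and shut, and the axes are right-handed (so a half turn about z gives the same grasp; the last joint's range is limited). The gripper opens to 85 mm and grips with 20 to 120 N. Pads are 22 mm wide; open, the fingers measure 114 mm over their backs; the gripper's body (76 mm by 85 mm) begins 54 mm behind the grasp point. The pads swing forward as they close: fully open they stand 13 mm farther back than shut.
Start: joints at [-1.384, 0.053, 1.613, -0, 1.476, -0.119], TCP at [0.188, -0.596, 0.231] pointing down, gripper open.
Joint ranges: [-3.01, 3.01], [-1.01, 2.22], [0.06, 2.58], [-1.02, 4.17], [0.09, 2.62], [-3.14, 3.14]. Speed limits (rad/s): [2.57, 2.57, 3.14, 3.14, 3.14, 3.14].

### API

Orientations are given as a rotation vector (axis times angle).
In Python, from station import ctrl gives the robot as it stands.
- The arm moves only by the tool step_arm, never from a script. Its argument "increments" is text: rows parted by semicolons, each of 6 numbers parted by spaces: the shift along the tool's x, y, z as a fraction of full scale, then the turn, a rotation vector about the tool's x, y, z as a fraction of full scale. In form: x y z rx ry rz; .... A call has 1 to 12 rows; each row shifts and turns the commanded pose from where the row before left it, along the tool's axes as they then stand; what a row does not reach is not made up. Full scale, the value 1, is 0.025 m for a shift and 0.1 rad for a turn. A row lasts 1/12 s, in which the tool goes at most 41.7 mm and 7.16 degrees, less where a joint would pass 70% of its speed; a pose out of reach is approached as far as the arm can. A call with a number of a shift or a turn outside -1 to 1 is refused whole. A call with a gripper value outside its range is refused whole. "fingers" is the opening, from -1 (shut) to 1 (fully open), so that 0 is half open, set as the call begins (left out, the last holds). The fingers move at their own pace and stop on an object; "newtons" is the grip in N (left out, the last holds). Time passes only in rows, so rows that do not move let the fingers close. It gives the time, the measured TCP pose, the force and the opening at its end, in the units of the state.
- ctrl.get_obs(): the state, without advancing time (a new reading comes with each control period).
- ctrl.get_image(name): name is "side" or "top" or "wrist"; returns a dict with "pixels" (480x640x3 uint8, red, green, blue), "intrinsics" (3x3 intrinsics, pixels), "distortion" ([k1, k2, p1, p2, k3] as OpenCV has them; the pictures are not rectified), "eye" and "orientation" of the camera in the world. Camera axes: x right, y down, z forward; pixel columns grow to the right and rows downward; lengths in m; the calibration is good to about 2 mm. A picture is of the moment at which its call begins. There is no depth.
- ctrl.finish_job(): hands the job in, once; it reports no verdict.
The state is a dict: "t": time; "q": joint angles; "dq": joint speeds; "effort": joint torques, N m; "tool_pos": TCP position; "tool_rot": TCP orientation; "contact_force": force on the tool from outside, world axes, zero at the start; "wrist_torque": the same for the moment, N m; "opening": finger opening in m.
Only numpy, scipy, OpenCV 4.12 (cv2) and the standard library are available. Lean on these libraries where they do the work, as an engineer would, in place of code of your own. Each camera call takes 0.05 s, during which the arm holds its last target.

## Working session

There is one attempt and no reset: what is moved stays moved. The work goes in short steps, Python scripts to look and compute and a tool call to move; the robot and the scene stay as the last step left them, time stands still between calls to the robot, and variables do not carry over. Pictures are saved under pics/ and viewed, and the job is handed in when it is done.

Besides the shell and the picture viewer there is one more tool, called after "Request:" as a command line: name --argument value ..., lists and objects as JSON in quotes. step_arm: Moves the arm, as the interface text tells. Shift numbers are shares of 0.025 m and turn numbers shares of 0.1 rad, none past 1 either way. Its arguments: {"type":"object","properties":{"increments":{"type":"string"},"fingers":{"type":"number"},"newtons":{"type":"number"}},"required":["increments"]}

```bash
mkdir -p pics; ls; cat > h.py <<'E'
import numpy as np, cv2
from station import ctrl
from scipy.spatial.transform import Rotation as R
def cam(d):
    o=np.array(d['orientation'],float)
    M=o if o.shape==(3,3) else R.from_rotvec(o).as_matrix()
    return np.array(d['intrinsics']),np.array(d['distortion'],float),np.array(d['eye'],float),M
def ray(d,uv):
    K,D,e,M=cam(d)
    p=cv2.undistortPoints(np.array(uv,float).reshape(-1,1,2),K,D).reshape(-1,2)
    v=np.c_[p,np.ones(len(p))]@M.T
    return e,v/np.linalg.norm(v,axis=1,keepdims=True)
def onz(d,uv,z):
    e,v=ray(d,uv); return e+v*((z-e[2])/v[:,2])[:,None]
def tri(d1,u1,d2,u2):
    e1,v1=ray(d1,[u1]);e2,v2=ray(d2,[u2]);v1=v1[0];v2=v2[0]
    s=np.linalg.lstsq(np.c_[v1,-v2],e2-e1,rcond=None)[0]
    a=e1+s[0]*v1;b=e2+s[1]*v2
    return (a+b)/2,np.linalg.norm(a-b)
def proj(d,P):
    K,D,e,M=cam(d)
    return cv2.projectPoints(np.array(P,float).reshape(-1,3),R.from_matrix(M.T).as_rotvec(),-M.T@e,K,D)[0].reshape(-1,2)
def shot(n,f):
    import pickle
    d=ctrl.get_image(n); cv2.imwrite('pics/'+f+'.png',d['pixels'][:,:,::-1]); pickle.dump(d,open('pics/'+f+'.pkl','wb')); return d
def load(f):
    import pickle; return pickle.load(open('pics/'+f+'.pkl','rb'))
E
python3 - <<'E'
from h import *
for n in('side','top','wrist'):
    d=shot(n,n+'0'); print(n,d['eye'],d['orientation'])
print(ctrl.get_obs())
E
```

```text
pics
side [ 0.57328311 -0.90741371  0.76632984] [-2.21522285  0.06535322 -0.03882114]
top [0.53882194 0.00245155 1.15472999] [-2.17174874  2.1588086  -0.07901156]
wrist [ 0.25073183 -0.57497243  0.37176002] [ 2.35532664 -1.72649084 -0.23186561]
{'t': 0.15, 'q': array([-1.38401090e+00,  5.32422059e-02,  1.61397974e+00, -1.33003525e-06,
        1.47603082e+00, -1.18981990e-01]), 'dq': array([ 0.00067414, -0.00156976, -0.00465953,  0.00119436, -0.00019982,
        0.00046451]), 'effort': array([ 2.70000610e-04, -3.94241095e+01, -3.70723450e+01, -1.15772596e-04,
        4.71255044e-03,  1.76032518e-05]), 'tool_pos': array([ 0.18805879, -0.59551643,  0.23032183]), 'tool_rot': array([-2.53291766e+00,  1.85655994e+00,  1.90609509e-03]), 'contact_force': array([ 0.43722802, -0.38912197,  0.75156395]), 'wrist_torque': array([ 0.00951466, -0.0282645 ,  0.00589415]), 'opening': 0.08524541151188533}
```

View pics/side0.png

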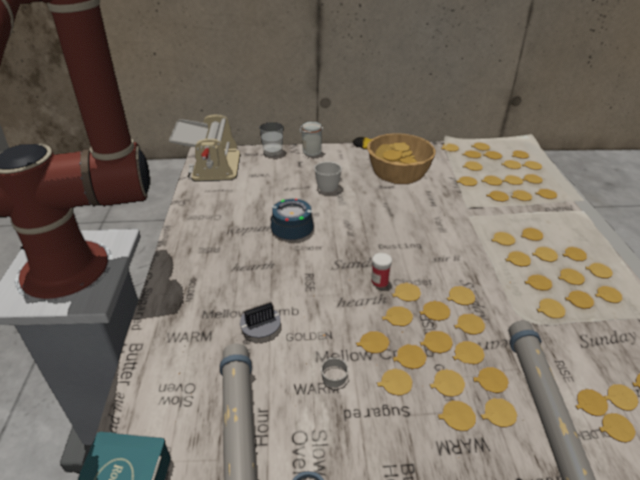

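View pics/top0.png

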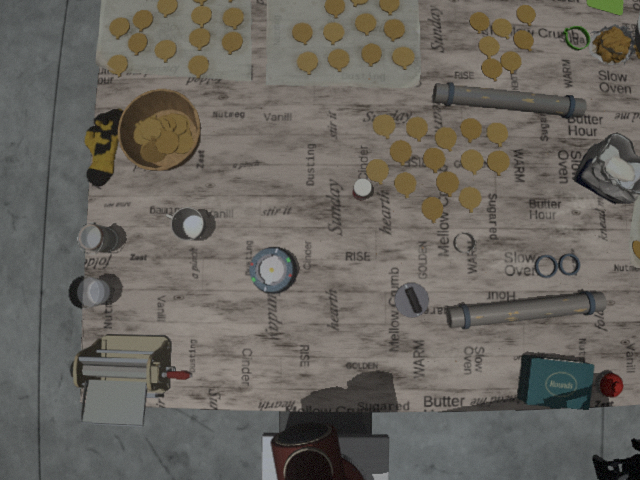

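View pics/wrist0.png

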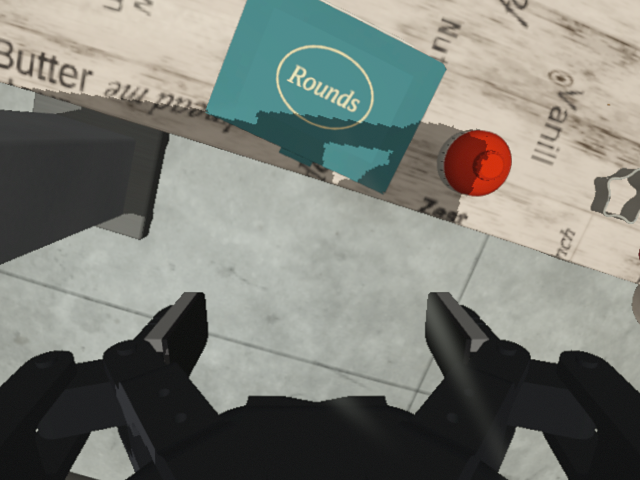

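Top view: the lid is at about (412,299), the grinder at (273,270), the tub at (362,187), the cutter at (464,242) and the mug at (193,224). Next I'll enlarge these and take rough positions.

```bash
python3 - <<'E'
from h import *
t=load('top0');s=load('side0')
def crop(d,u,v,r,k): 
    return cv2.resize(d['pixels'][v-r:v+r,u-r:u+r,::-1],(k,k),interpolation=cv2.INTER_CUBIC)
a=np.hstack([crop(t,412,299,30,390),crop(t,273,270,30,390)])
cv2.imwrite('pics/z1.png',a)
a=np.hstack([crop(s,261,322,30,390),crop(s,292,217,30,390)])
cv2.imwrite('pics/z2.png',a)
print('lid',onz(t,[(412,299)],.019)[0],'sock',onz(t,[(273,270)],.064)[0])
print('lid tri',tri(t,(412,299),s,(261,323)))
print('sock tri',tri(t,(273,270),s,(292,211)))
for n,u in dict(mug=(193,224),cut=(464,242),tub=(362,187)).items(): print(n,onz(t,[u],.03)[0])
E
```

```text
lid [ 0.49576213 -0.21295934  0.019     ] sock [0.56463505 0.12772802 0.064     ]
lid tri (array([ 0.49608175, -0.21454068,  0.01043702]), np.float64(0.0012898143428952513))
sock tri (array([0.56674916, 0.12859856, 0.05685061]), np.float64(0.003889724216624076))
mug [0.67928378 0.33610588 0.03      ]
cut [ 0.63729619 -0.34276192  0.03      ]
tub [ 0.77438729 -0.08850688  0.03      ]
```

View pics/z1.png

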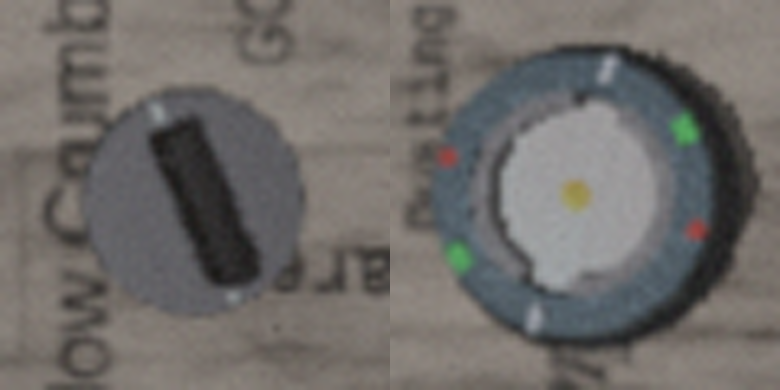

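View pics/z2.png

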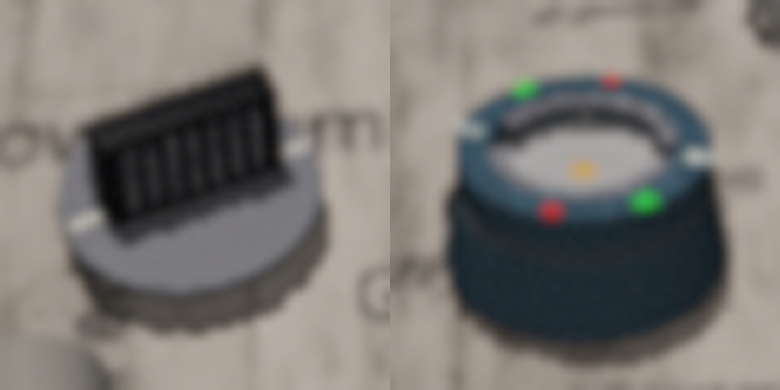

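```bash
cat >> h.py <<'E'
def tip():
    o=ctrl.get_obs(); M=R.from_rotvec(o['tool_rot']).as_matrix(); return o,np.array(o['tool_pos']),M
def plan(P,yaw):
    o,p,M=tip()
    d=M.T@(np.array(P)-p)
    y0=np.degrees(np.arctan2(M[1,0],M[0,0])); dy=(yaw-y0+180)%360-180
    print('t',round(o['t'],2),'p',p.round(4),'yaw',y0.round(2),'tilt',np.degrees(np.arccos(-M[2,2])).round(2),'zax',M[:,2].round(4),'q',np.array(o['q']).round(3),'F',np.array(o['contact_force']).round(1),'T',np.array(o['wrist_torque']).round(2),'op',round(o['opening'],4))
    print('shift now-axes /25mm',(d/.025).round(2),'turn rz units',-np.radians(dy)/.1)
    c,s=np.cos(np.radians(yaw)),np.sin(np.radians(yaw))
    M2=np.array([[c,s,0],[s,-c,0],[0,0,-1]])
    print('shift at final yaw /25mm',(M2.T@(np.array(P)-p)/.025).round(2))
    print('full rotvec units to upright', (R.from_matrix(M.T@M2).as_rotvec()/.1).round(3))
E
python3 - <<'E'
from h import *
d=load('wrist0');print(cam(d)[3][:,2])
plan((.496,-.214,.2),-67.3)
# want camera to look at lid: 
o,p,M=tip();print('cam in tool',M.T@(d['eye']-p),'view in tool',M.T@cam(d)[3][:,2], proj(d,p+M[:,2]*0), proj(d,p+M[:,2]*.15))
E
```

```text
[-0.24989163 -0.07698398 -0.9652086 ]
t 0.15 p [ 0.1881 -0.5955  0.2303] yaw -72.48 tilt 0.1 zax [-3.0e-04  1.6e-03 -1.0e+00] q [-1.384  0.053  1.614 -0.     1.476 -0.119] F [ 0.4 -0.4  0.8] T [ 0.01 -0.03  0.01] op 0.0852
shift now-axes /25mm [-10.84 -16.34   1.23] turn rz units -0.9042203908610463
shift at final yaw /25mm [ -9.33 -17.25   1.21]
full rotvec units to upright [-0.003  0.016 -0.904]
cam in tool [-0.00095808 -0.06597797 -0.14142389] view in tool [-2.19374671e-04  2.61663753e-01  9.65159071e-01] [[318.52739974 300.3838204 ]] [[317.4033049  221.40111475]]
```

Request:
step_arm --increments "0 0 0 0 0 -0.9; -0.52 -0.96 0.06 0 0 0; -0.52 -0.96 0.06 0 0 0; -0.52 -0.96 0.06 0 0 0; -0.52 -0.96 0.06 0 0 0; -0.52 -0.96 0.06 0 0 0; -0.52 -0.96 0.06 0 0 0; -0.52 -0.96 0.06 0 0 0; -0.52 -0.96 0.06 0 0 0; -0.52 -0.96 0.06 0 0 0; -0.52 -0.96 0.06 0 0 0; -0.52 -0.96 0.06 0 0 0" --fingers 1 --newtons 40

```text
t: 1.15
tool_pos: [0.3771, -0.3609, 0.2144]
tool_rot: [-2.615, 1.741, 0.001]
contact_force: [-0.1, 0.5, 0.3]
opening: 0.0852
```

Request:
step_arm --increments "-0.52 -0.96 0.06 0 0 0; -0.52 -0.96 0.06 0 0 0; -0.52 -0.96 0.06 0 0 0; -0.52 -0.96 0.06 0 0 0; -0.52 -0.96 0.06 0 0 0; -0.52 -0.96 0.06 0 0 0; -0.52 -0.96 0.06 0 0 0; 0 0 0 0 0 0; 0 0 0 0 0 0"

```text
t: 1.9
tool_pos: [0.4967, -0.2125, 0.2038]
tool_rot: [2.617, -1.738, -0.002]
contact_force: [-1.0, 1.3, -0.2]
opening: 0.0855
```

```bash
python3 - <<'E'
from h import *
shot('wrist','w1');shot('top','t1')
plan((.496,-.214,.2),-67.3)
E
```

```text
t 2.0 p [ 0.4961 -0.2139  0.2041] yaw -67.33 tilt 0.04 zax [-6.e-04 -1.e-04 -1.e+00] q [-0.545 -0.132  1.838 -0.     1.436  0.631] F [ 1.  -0.   0.4] T [0.01 0.03 0.  ] op 0.0855
shift now-axes /25mm [0.   0.01 0.16] turn rz units -0.005613773071419676
shift at final yaw /25mm [0.   0.01 0.16]
full rotvec units to upright [ 0.006  0.001 -0.006]
```

View pics/w1.png

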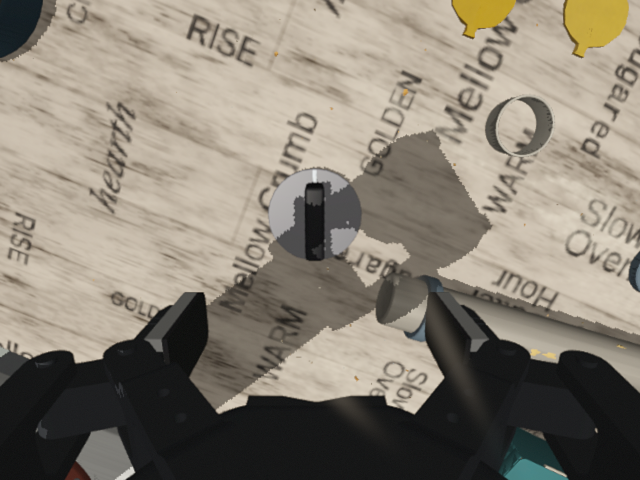

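The lid's flange is centred at about (315,214), the bar is nearly upright in the picture and the white pointer is at (315,176). I'll enlarge this to measure it more precisely.

```bash
python3 - <<'E'
from h import *
w=load('w1')
c=cv2.resize(w['pixels'][155:275,255:375,::-1],(600,600),interpolation=cv2.INTER_CUBIC)
cv2.imwrite('pics/z3.png',c)
E
```

```text
(no output)
```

View pics/z3.png

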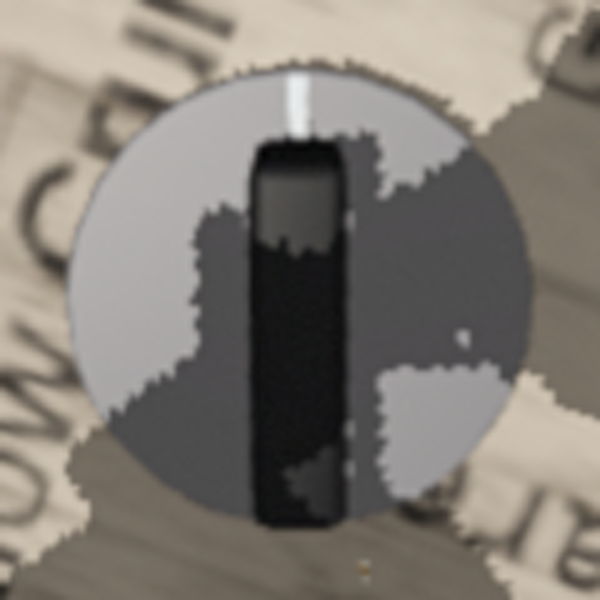

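```bash
python3 - <<'E'
from h import *
w=load('w1');t=load('top0');s=load('side0')
f=lambda x,y:(255+(x+.5)/5-.5,155+(y+.5)/5-.5)
o,p,M=tip()
for n,q,z in (('disc c',f(300,297),.019),('barc',f(298.5,346),.057),('L',f(68,297),.019),('R',f(532,297),.019),('T',f(300,70),.019),('B',f(300,525),.019),('ptr out',f(298,76),.019),('ptr in',f(297,137),.019),('b1',f(297.5,165),.057),('b2',f(300,528),.057)):
    P=onz(w,[q],z)[0]; print(n,np.round(q,1),P.round(4), 'tool',(M.T@(P-p)).round(4))
# stereo flange centre with top: crop z1 scale 6.5
g=lambda x,y:(382+(x+.5)/6.5-.5,269+(y+.5)/6.5-.5)
print('flange stereo', tri(w,f(300,297),t,g(193,200)))
print('bar top stereo', tri(w,f(298.5,346),t,g(202,199)))
print('pointer stereo top', tri(w,f(297,106),t,g(157,112)), tri(w,f(297,106),t,g(233,296)))
h=lambda x,y:(231+(x+.5)/6.5-.5,292+(y+.5)/6.5-.5)
print('pointer stereo side', tri(w,f(297,106),s,h(85,222)),tri(w,f(297,106),s,h(297,147)))
print('top z.019', onz(t,[g(193,200),g(157,112),g(235,298)],.019))
E
```

```text
disc c [314.6 214. ] [ 0.4947 -0.2107  0.019 ] tool [-3.400e-03 -1.000e-04  1.851e-01]
barc [314.3 223.8] [ 0.4945 -0.2107  0.057 ] tool [-0.0035  0.0002  0.1471]
L [268.2 214. ] [ 0.4784 -0.1719  0.019 ] tool [-0.0455  0.      0.1851]
R [361. 214.] [ 0.5111 -0.2495  0.019 ] tool [ 0.0387 -0.0002  0.1851]
T [314.6 168.6] [ 0.5323 -0.195   0.019 ] tool [-0.0035 -0.0408  0.185 ]
B [314.6 259.6] [ 0.4545 -0.2275  0.019 ] tool [-0.0034  0.0435  0.1851]
ptr out [314.2 169.8] [ 0.5312 -0.195   0.019 ] tool [-0.0038 -0.0397  0.185 ]
ptr in [314. 182.] [ 0.5212 -0.199   0.019 ] tool [-0.004 -0.029  0.185]
b1 [314.1 187.6] [ 0.5214 -0.1993  0.057 ] tool [-0.0037 -0.029   0.147 ]
b2 [314.6 260.2] [ 0.466  -0.2229  0.057 ] tool [-0.0032  0.0312  0.1471]
flange stereo (array([ 0.4950585 , -0.21063992,  0.0210629 ]), np.float64(0.0002519384796370147))
bar top stereo (array([ 0.49577112, -0.208924  ,  0.05785052]), np.float64(0.0039916923624738095))
pointer stereo top (array([ 0.52781971, -0.19620539,  0.0287509 ]), np.float64(0.0014452826803225329)) (array([ 0.50135667, -0.19855879,  0.1275113 ]), np.float64(0.07096694213872935))
pointer stereo side (array([ 0.49032519, -0.19991842, -0.01315577]), np.float64(0.06554922831414232)) (array([ 0.52748552, -0.19701791,  0.0169538 ]), np.float64(0.002818170837999852))
top z.019 [[ 0.49490445 -0.21113198  0.019     ]
 [ 0.52834615 -0.19753837  0.019     ]
 [ 0.45774293 -0.22701707  0.019     ]]
```

Request:
step_arm --increments "-0.14 0 0.8 0 0 -0.06; 0 0 0.9 0 0 0; 0 0 0.9 0 0 0; 0 0 0.9 0 0 0; 0 0 0.9 0 0 0; 0 0 0.9 0 0 0; 0 0 0.8 0 0 0; 0 0 0.5 0 0 0; 0 0 0.3 0 0 0; 0 0 0.2 0 0 0; 0 0 0 0 0 0; 0 0 0 0 0 0"

```text
t: 3.0
tool_pos: [0.4957, -0.2109, 0.0277]
tool_rot: [-2.62, 1.734, -0.002]
contact_force: [0.8, 1.0, 0.6]
opening: 0.0853
```

```bash
python3 - <<'E'
from h import *
shot('wrist','w2')
plan((.4947,-.2109,.026),-67.0)
E
```

```text
t 3.05 p [ 0.496  -0.2109  0.0281] yaw -66.99 tilt 0.13 zax [ 0.0019 -0.0011 -1.    ] q [-0.54   0.068  1.962 -0.     1.11   0.629] F [-0.3 -1.  -0.1] T [-0.04  0.01  0.  ] op 0.0854
shift now-axes /25mm [-0.02  0.05  0.08] turn rz units 0.002184217178843296
shift at final yaw /25mm [-0.02  0.05  0.08]
full rotvec units to upright [-0.013 -0.018  0.002]
```

View pics/w2.png

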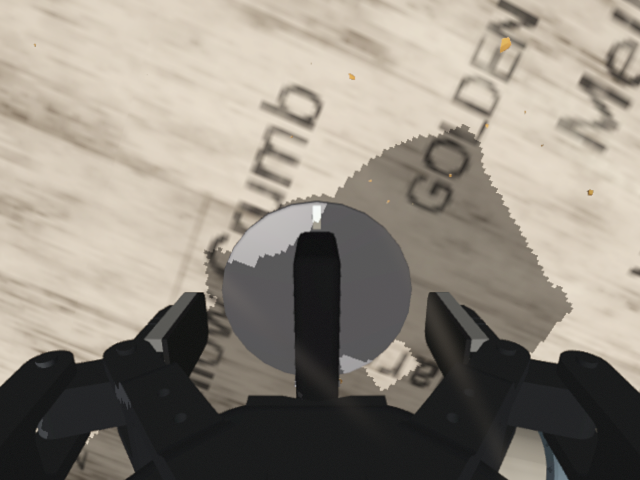

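The bar sits centred between the fingers, at column 317 with the fingers centred on 316. I'll close now.

Request:
step_arm --increments "0 0.05 0.06 0 0 0; 0 0 0 0 0 0; 0 0 0 0 0 0; 0 0 0 0 0 0; 0 0 0 0 0 0; 0 0 0 0 0 0; 0 0 0 0 0 0; 0 0 0 0 0 0; 0 0 0 0 0 0; 0 0 0 0 0 0; 0 0 0 0 0 0; 0 0 0 0 0 0" --fingers -1 --newtons 80

```text
t: 4.05
tool_pos: [0.4943, -0.2109, 0.0256]
tool_rot: [-2.62, 1.733, -0.001]
contact_force: [0.4, -0.7, 2.9]
opening: 0.0146
```

```bash
python3 - <<'E'
from h import *
plan((.565,.128,.2),-106.2)
E
```

```text
t 4.05 p [ 0.4943 -0.2109  0.0256] yaw -66.97 tilt 0.04 zax [ 6.e-04 -3.e-04 -1.e+00] q [-0.542  0.069  1.965  0.     1.107  0.627] F [ 0.4 -0.7  2.9] T [ 0.07  0.04 -0.  ] op 0.0146
shift now-axes /25mm [-11.37  -7.91  -6.98] turn rz units 6.846223228792782
shift at final yaw /25mm [-13.81   1.07  -6.97]
full rotvec units to upright [-6.000e-03 -3.000e-03  6.846e+00]
```

Request:
step_arm --increments "0 0 -0.4 0 0 0; 0 0 -0.8 0 0 0; 0 0 -1 0 0 0; 0 0 -1 0 0 0; 0 0 -1 0 0 0; 0 0 -1 0 0 0; 0 0 -1 0 0 0.8; 0 0 -0.8 0 0 1; 0 0 0 0 0 1; 0 0 0 0 0 1; 0 0 0 0 0 1; 0 0 0 0 0 1"

```text
t: 5.05
tool_pos: [0.4935, -0.2104, 0.2001]
tool_rot: [2.009, -2.415, -0.002]
contact_force: [-0.5, 0.8, -1.7]
opening: 0.015
```

Request:
step_arm --increments "-0.5 0.2 0 0 0 0.84; -1 0.35 0 0 0 0.2; -1 0.35 0 0 0 0; -1 0.35 0 0 0 0; -1 0.35 0 0 0 0; -1 0.35 0 0 0 0; -1 0.35 0 0 0 0; -1 0.35 0 0 0 0; -1 0.35 0 0 0 0; -1 0.35 0 0 0 0; -1 0.35 0 0 0 0; -1 0.35 0 0 0 0"

```text
t: 6.05
tool_pos: [0.474, 0.0945, 0.1999]
tool_rot: [1.886, -2.511, -0.001]
contact_force: [0.3, 0.2, -1.3]
opening: 0.0152
```

Request:
step_arm --increments "-1 0.3 0 0 0 0; -0.8 0.3 0 0 0 0; -0.5 0.1 0 0 0 0; 0 0 0 0 0 0; 0 0 0 0 0 0; 0 0 0 0 0 0"

```text
t: 6.55
tool_pos: [0.4738, 0.1528, 0.2]
tool_rot: [1.886, -2.511, 0.0]
contact_force: [0.5, -0.6, -2.1]
opening: 0.0151
```

```bash
python3 - <<'E'
from h import *
shot('wrist','w3');shot('top','t3');shot('side','s3')
plan((.565,.128,.2),-106.2)
E
```

```text
t 6.7 p [0.4742 0.1525 0.2003] yaw -106.25 tilt 0.02 zax [-2.e-04 -2.e-04 -1.e+00] q [ 0.162 -0.237  1.936 -0.     1.443  2.016] F [ 0.1 -0.2 -1.6] T [ 0.01  0.01 -0.01] op 0.0147
shift now-axes /25mm [-0.07 -3.76  0.01] turn rz units -0.007888909890466644
shift at final yaw /25mm [-0.07 -3.76  0.01]
full rotvec units to upright [ 0.001 -0.003 -0.008]
```

View pics/w3.png

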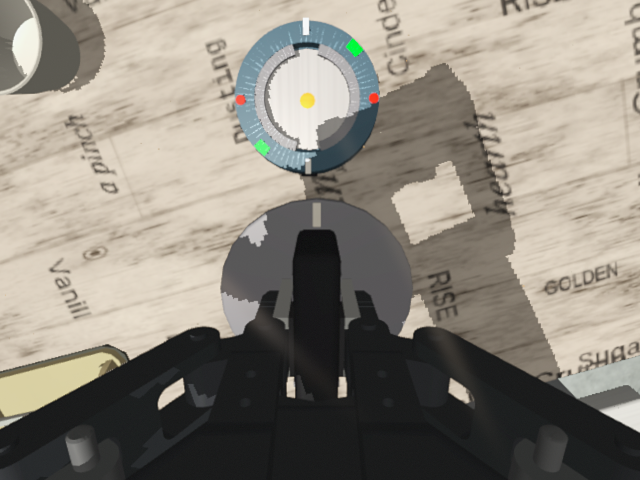

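View pics/s3.png

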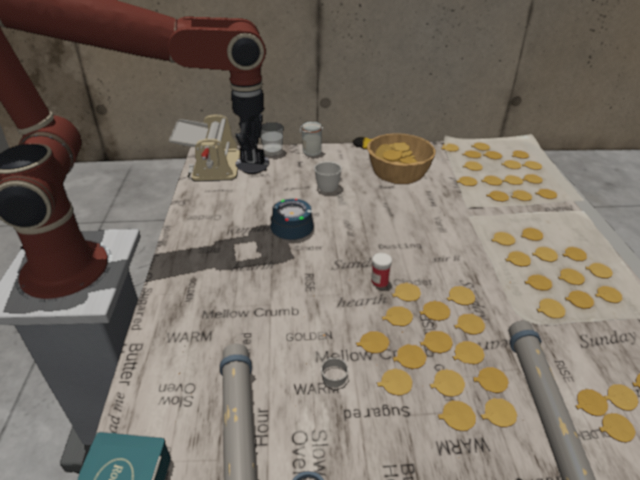

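The wrist picture shows the collar with white lines at about (306,27) and (308,165), greens at (354,47) and (263,148), and reds at (240,100) and (374,98). The lid is gripped with its pointer at (316,214). I'll take exact centroids.

```bash
cat > m.py <<'E'
from h import *
def cents(d,box,z=.064):
    x0,y0,x1,y1=box; im=d['pixels'][y0:y1,x0:x1].astype(int); r,g,b=im[...,0],im[...,1],im[...,2]
    out={}
    for n,m in dict(red=(r>150)&(g<110)&(b<110),green=(g>150)&(r<110)&(b<140),yel=(r>180)&(g>140)&(b<110)).items():
        k,l,st,c=cv2.connectedComponentsWithStats(m.astype(np.uint8))
        out[n]=[(c[i]+[x0,y0]) for i in range(1,k) if st[i,4]>8]
    return out
E
python3 - <<'E'
from m import *
w=load('w3'); c=cents(w,(220,5,400,190)); print(c)
for n in('red','green'):
    P=onz(w,c[n],.064); print(n,P.round(4),'mid',P.mean(0).round(4),'dist',np.linalg.norm(P[0]-P[1]),'ang',np.degrees(np.arctan2(*(P[0]-P[1])[[1,0]])))
a=cv2.resize(w['pixels'][10:190,220:400,::-1],(720,720),interpolation=cv2.INTER_CUBIC)[:590]
cv2.imwrite('pics/z4.png',a)
b=cv2.resize(w['pixels'][190:340,215:415,::-1],(800,600),interpolation=cv2.INTER_CUBIC)
cv2.imwrite('pics/z5.png',b)
a=cv2.resize(w['pixels'][140:190,270:350,::-1],(800,500),interpolation=cv2.INTER_CUBIC)
cv2.imwrite('pics/z6.png',a)
t=load('t3')
a=cv2.resize(t['pixels'][230:320,230:330,::-1],(666,600),interpolation=cv2.INTER_CUBIC)
cv2.imwrite('pics/z7.png',a)
E
```

```text
{'red': [array([373.37804878,  97.76829268]), array([240.43055556,  99.20833333])], 'green': [array([353.93333333,  47.48333333]), array([261.60169492, 147.19491525])], 'yel': [array([306.96732026, 100.04575163])]}
red [[0.5523 0.0878 0.064 ]
 [0.5781 0.1797 0.064 ]] mid [0.5652 0.1338 0.064 ] dist 0.09540622898093655 ang -105.66266139207919
green [[0.5886 0.0926 0.064 ]
 [0.5416 0.1756 0.064 ]] mid [0.5651 0.1341 0.064 ] dist 0.09534339097483907 ang -60.522479865779474
```

View pics/z4.png

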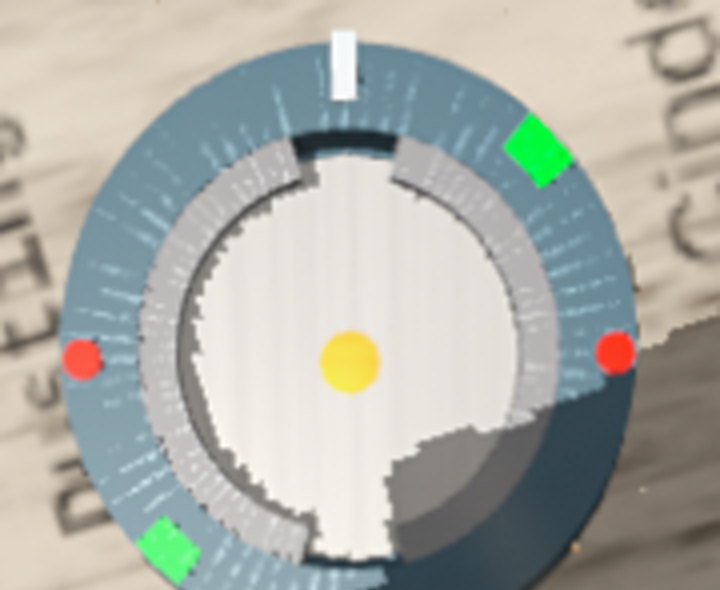

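View pics/z5.png

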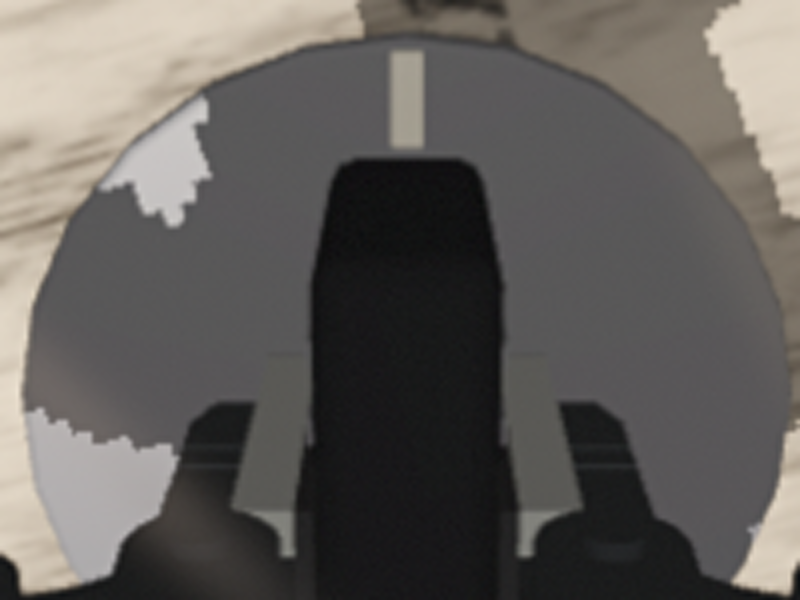

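View pics/z6.png

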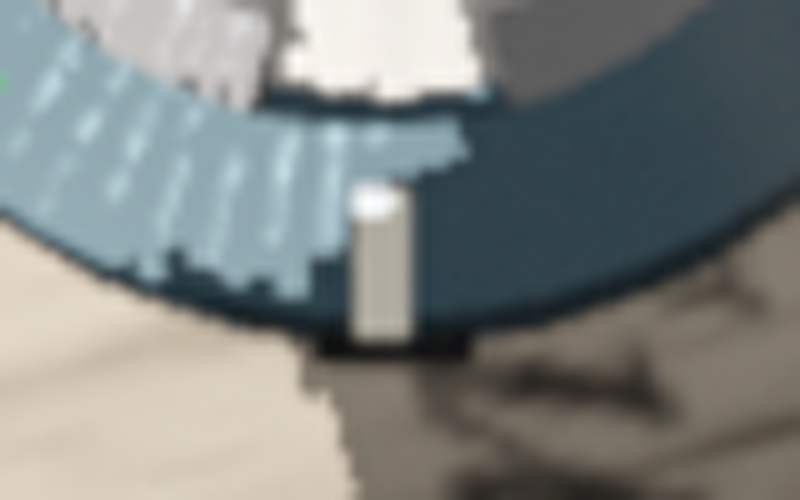

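View pics/z7.png

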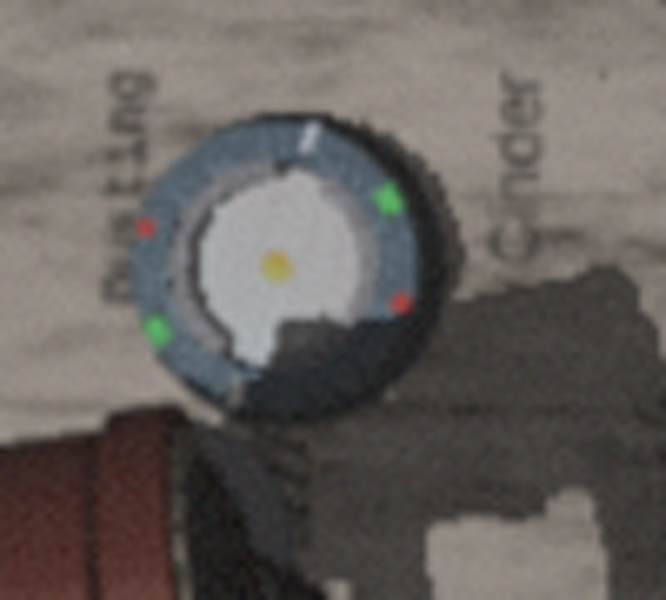

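```bash
python3 - <<'E'
from m import *
w=load('w3');t=load('t3');s=load('s3');o,p,M=tip()
c=cents(w,(220,5,400,190))
k=6.66;g=lambda x,y:(230+(x+.5)/k-.5,230+(y+.5)/k-.5)
T=dict(red=[g(401,303),g(146,228)],green=[g(389,199),g(157,330)])
for n in T:
    P=onz(t,T[n],.064);print('top',n,P.mean(0).round(4),np.linalg.norm(P[0]-P[1]).round(4),np.degrees(np.arctan2(*(P[0]-P[1])[[1,0]])))
    for a,b in zip(c[n],T[n]): print(' stereo',tri(w,a,t,b))
f=lambda x,y:(220+(x+.5)/4-.5,10+(y+.5)/4-.5); h=lambda x,y:(270+(x+.5)/10-.5,140+(y+.5)/10-.5)
W=onz(w,[f(343,66),h(382,262)],.064);print('white',W.round(4),'mid',W.mean(0).round(4),np.degrees(np.arctan2(*(W[0]-W[1])[[1,0]])),np.linalg.norm(W[0]-W[1]))
j=lambda x,y:(215+(x+.5)/4-.5,190+(y+.5)/4-.5)
zt=p[2]-.0256+.019
for n,q in dict(ptr_out=j(407,50),ptr_in=j(407,148),L=j(22,395),R=j(788,395),top=j(405,36)).items():
    P=onz(w,[q],zt)[0]; print(n,P.round(4),'tool mm',(1e3*(M.T@(P-p))).round(2))
E
```

```text
top red [0.566  0.1336 0.064 ] 0.0962 -105.8323595269458
 stereo (array([0.55264782, 0.08743803, 0.06147361]), np.float64(0.0004232696017899891))
 stereo (array([0.57941375, 0.18125477, 0.05485602]), np.float64(0.00018541636556023927))
top green [0.5663 0.1336 0.064 ] 0.0959 -60.13331049325303
 stereo (array([0.58990956, 0.09214294, 0.05928035]), np.float64(0.00109892139458004))
 stereo (array([0.54244273, 0.18191265, 0.02113447]), np.float64(0.00026289652018179476))
white [[0.6112 0.1212 0.064 ]
 [0.5191 0.1467 0.064 ]] mid [0.5651 0.134  0.064 ] -15.507568947819255 0.09555704071833239
ptr_out [0.5124 0.1422 0.1937] tool mm [ -0.79 -39.65   6.6 ]
ptr_in [0.5026 0.1451 0.1937] tool mm [ -0.78 -29.38   6.6 ]
L [0.4877 0.1931 0.1937] tool mm [-42.76  -1.67   6.59]
R [0.4644 0.1129 0.1937] tool mm [40.84 -1.69  6.61]
top [0.5139 0.142  0.1937] tool mm [ -1.   -41.09   6.6 ]
```

```bash
python3 - <<'E'
from m import *
w=load('w3');s=load('side0');c=cents(w,(220,5,400,190))
g=lambda x,y:(262+(x+.5)/6.5-.5,187+(y+.5)/6.5-.5)
# side: greens/reds
for n,a,bs in (('red',0,[(162,211)]),('red',1,[(222,80)]),('green',0,[(257,201)]),('green',1,[(135,88)])):
    for b in bs: print(n,tri(w,c[n][a],s,g(*b)))
P=onz(s,[g(162,211),g(222,80),g(257,201),g(135,88)],.064);print('side mid',P[:2].mean(0),P[2:].mean(0))
plan((.5659,.1329,.107),-105.6)
E
```

```text
red (array([0.55335848, 0.08735999, 0.06099024]), np.float64(0.0017855866402573795))
red (array([0.57911328, 0.18033112, 0.06046105]), np.float64(0.001059897452684654))
green (array([0.59030443, 0.09217735, 0.06071531]), np.float64(0.0022570619481844154))
green (array([0.54268769, 0.17613521, 0.0606257 ]), np.float64(0.001992985689589827))
side mid [0.56696593 0.12913976 0.064     ] [0.56757774 0.12946628 0.064     ]
t 6.7 p [0.4742 0.1525 0.2003] yaw -106.25 tilt 0.02 zax [-2.e-04 -2.e-04 -1.e+00] q [ 0.162 -0.237  1.936 -0.     1.443  2.016] F [ 0.1 -0.2 -1.6] T [ 0.01  0.01 -0.01] op 0.0147
shift now-axes /25mm [-0.27 -3.74  3.73] turn rz units -0.11260866501013038
shift at final yaw /25mm [-0.23 -3.75  3.73]
full rotvec units to upright [ 0.001 -0.003 -0.113]
```

Collar height from two views is 61 mm against 64 mm given. The centre comes out near (0.566, 0.133) from both methods.

Request:
step_arm --increments "-0.23 -0.75 0 0 0 -0.11; 0 -1 0 0 0 0; 0 -1 0 0 0 0; 0 -0.7 0.2 0 0 0; 0 -0.3 0.8 0 0 0; 0 0 0.9 0 0 0; 0 0 0.9 0 0 0; 0 0 0.6 0 0 0; 0 0 0.3 0 0 0; 0 0 0 0 0 0; 0 0 0 0 0 0; 0 0 0 0 0 0"

```text
t: 7.7
tool_pos: [0.5671, 0.1335, 0.1095]
tool_rot: [-1.899, 2.5, -0.002]
contact_force: [-0.0, -0.4, -0.6]
opening: 0.015
```

```bash
python3 - <<'E'
from m import *
w=shot('wrist','w4');shot('side','s4')
plan((.5660,.1332,.107),-105.6)
s=load('s4')
a=cv2.resize(s['pixels'][170:250,240:340,::-1],(750,600),interpolation=cv2.INTER_CUBIC)
cv2.imwrite('pics/z8.png',a)
E
```

```text
t 7.8 p [0.5672 0.1337 0.1097] yaw -105.54 tilt 0.18 zax [ 3.1e-03  3.0e-04 -1.0e+00] q [0.104 0.057 1.819 0.    1.263 1.946] F [ 1.3 -0.9 -1.7] T [-0.01  0.   -0.01] op 0.0149
shift now-axes /25mm [0.03 0.04 0.11] turn rz units 0.009860518550732384
shift at final yaw /25mm [0.03 0.04 0.11]
full rotvec units to upright [-0.029  0.011  0.01 ]
```

View pics/w4.png

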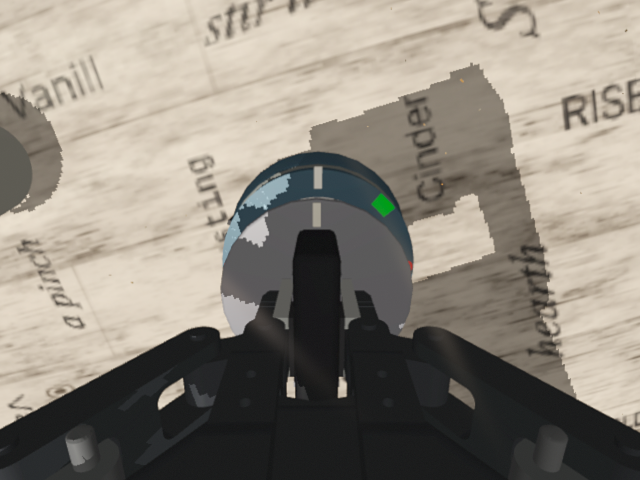

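View pics/z8.png

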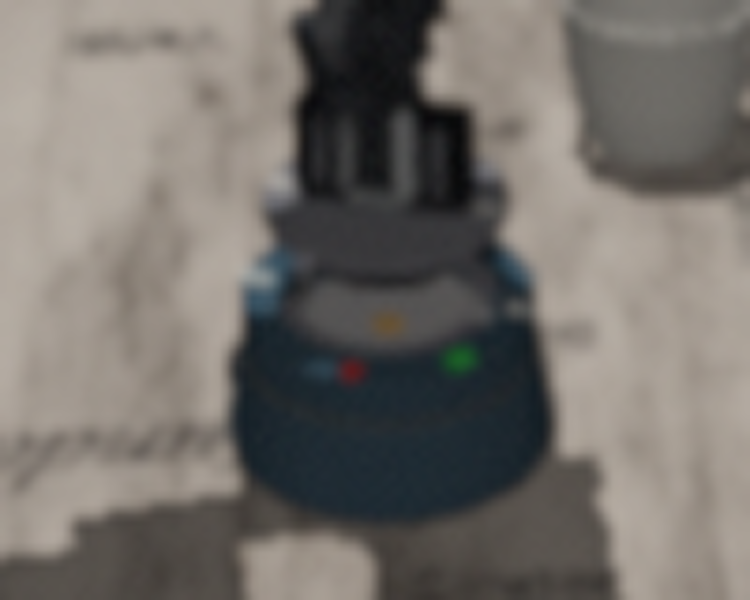

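The collar's white line is at (318,177) and the lid pointer at (316.5,214), so they are nearly in line. I'll work out the remaining offset.

```bash
python3 - <<'E'
from m import *
w=load('w4');o,p,M=tip()
im=cv2.resize(w['pixels'][150:250,250:400,::-1],(1200,800),interpolation=cv2.INTER_CUBIC);cv2.imwrite('pics/z9.png',im[:600,200:1000])
c=cents(w,(250,150,420,280));print(c)
for n in('green',):
    for q in c[n]:
        P=onz(w,[q],.064)[0];print(n,1e3*(M.T@(P-p)),P)
P0=np.array([.566,.1332,.064])
for z in(.064,.0607):
  for q in((318,167),(318,188)):
    P=onz(w,[q],z)[0];print('white',(1e3*(M.T@(P-p))).round(2))
for q in((316.5,203),(316.5,227)):
    P=onz(w,[q],p[2]-.0066)[0];print('ptr',(1e3*(M.T@(P-p))).round(2))
E
```

```text
{'red': [array([410.30769231, 264.46153846])], 'green': [array([382.61818182, 204.89090909])], 'yel': []}
green [ 33.89330766 -31.83009324  45.76483745] [0.58890195 0.09249298 0.064     ]
white [  0.44 -51.15  45.86]
white [  0.45 -40.55  45.83]
white [  0.46 -50.9   49.16]
white [  0.47 -40.11  49.13]
ptr [ -0.37 -39.63   6.72]
ptr [ -0.38 -29.56   6.69]
```

View pics/z9.png

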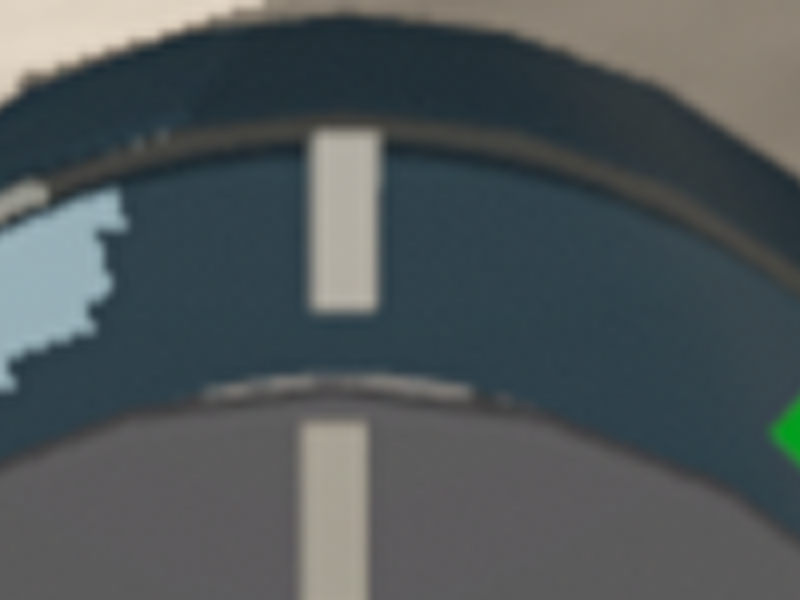

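Request:
step_arm --increments "0.03 0.04 0 -0.03 0.01 0; 0 0 0.3 0 0 0; 0 0 0.3 0 0 0; 0 0 0.15 0 0 0; 0 0 0.1 0 0 0; 0 0 0.1 0 0 0; 0 0 0 0 0 0; 0 0 0 0 0 0"

```text
t: 8.47
tool_pos: [0.5649, 0.133, 0.0834]
tool_rot: [1.899, -2.499, -0.002]
contact_force: [3.1, 0.2, -3.6]
opening: 0.0149
```

```bash
python3 - <<'E'
from m import *
plan((.5660,.1332,.0766),-105.6)
E
```

```text
t 8.47 p [0.5649 0.133  0.0834] yaw -105.54 tilt 0.16 zax [-2.8e-03 -3.0e-04 -1.0e+00] q [ 0.103  0.086  1.836 -0.     1.222  1.945] F [ 3.1  0.2 -3.6] T [-0.06 -0.58 -0.04] op 0.0149
shift now-axes /25mm [-0.02 -0.04  0.27] turn rz units 0.010631861306176866
shift at final yaw /25mm [-0.02 -0.04  0.27]
full rotvec units to upright [ 0.026 -0.011  0.011]
```

Request:
step_arm --increments "0 -0.04 0 0.03 0 0; 0 0 0.1 0 0 0; 0 0 0.1 0 0 0; 0 0 0 0 0 0; 0 0 0 0 0 0"

```text
t: 8.88
tool_pos: [0.5653, 0.1329, 0.0786]
tool_rot: [1.9, -2.5, -0.0]
contact_force: [-0.7, 0.5, -0.5]
opening: 0.0147
```

```bash
python3 - <<'E'
from m import *
plan((.5660,.1332,.0766),-105.6)
E
```

```text
t 8.88 p [0.5653 0.1329 0.0786] yaw -105.54 tilt 0.1 zax [-0.0014 -0.001  -1.    ] q [ 1.030e-01  9.200e-02  1.839e+00 -1.000e-03  1.212e+00  1.945e+00] F [-0.7  0.5 -0.5] T [-0.01  0.07 -0.07] op 0.0147
shift now-axes /25mm [-0.02 -0.02  0.08] turn rz units 0.01127485927779792
shift at final yaw /25mm [-0.02 -0.02  0.08]
full rotvec units to upright [ 0.011 -0.014  0.011]
```

Free of side load, with 2 mm still to go.

Request:
step_arm --increments "0 0 0.06 0 0 0; 0 0 0.04 0 0 0; 0 0 0.04 0 0 0; 0 0 0 0 0 0; 0 0 0 0 0 0; 0 0 0 0 0 0"

```text
t: 9.38
tool_pos: [0.5659, 0.1329, 0.0766]
tool_rot: [1.9, -2.501, 0.001]
contact_force: [-3.6, -0.7, 5.9]
opening: 0.0149
```

```bash
python3 - <<'E'
from m import *
plan((.5660,.1332,.0766),-105.6)
shot('side','s5');w=shot('wrist','w5')
s=load('s5')
a=cv2.resize(s['pixels'][170:250,240:340,::-1],(750,600),interpolation=cv2.INTER_CUBIC)
cv2.imwrite('pics/z10.png',a)
E
```

```text
t 9.38 p [0.5659 0.1329 0.0766] yaw -105.53 tilt 0.06 zax [-3.e-04 -1.e-03 -1.e+00] q [ 1.030e-01  9.600e-02  1.839e+00 -1.000e-03  1.208e+00  1.945e+00] F [-3.6 -0.7  5.9] T [-0.02  0.59 -0.04] op 0.0149
shift now-axes /25mm [-0.01 -0.    0.  ] turn rz units 0.011349353155191528
shift at final yaw /25mm [-0.01 -0.    0.  ]
full rotvec units to upright [ 0.    -0.01   0.011]
```

View pics/z10.png

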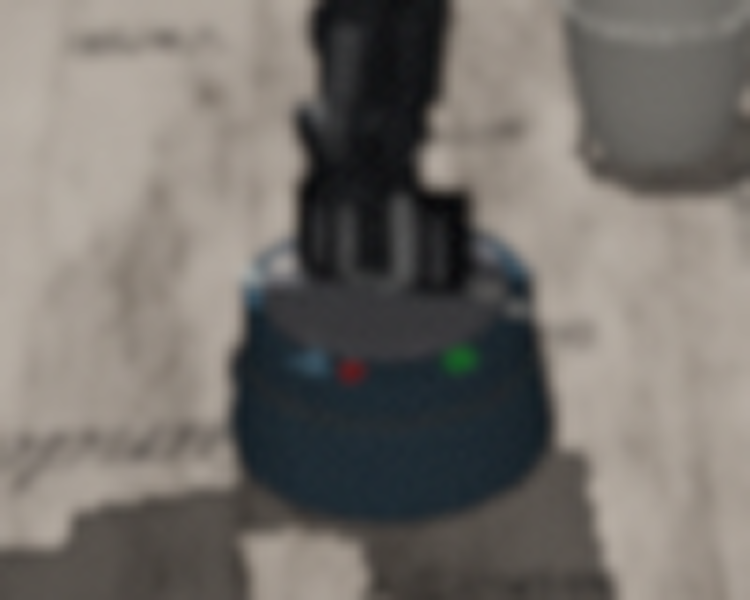

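View pics/w5.png

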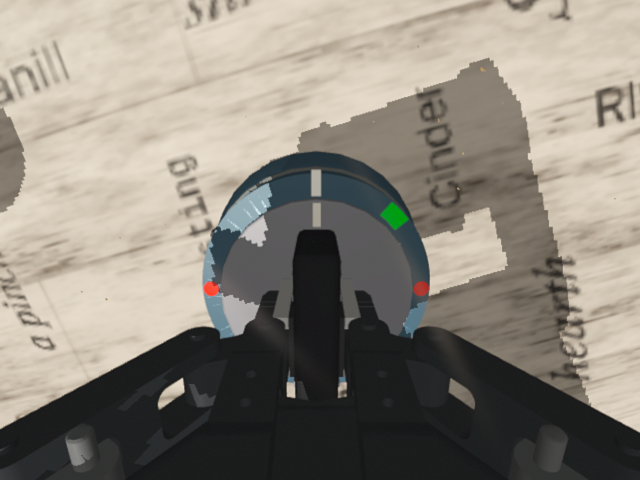

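The lid is seated: the TCP stands at 0.0766 as computed, there is an upward contact of about 6 N, and the pointer is at the white line. Now the clockwise turn, stopping short first.

Request:
step_arm --increments "0 0.03 0 0 0 0; 0 0 0 0 0 0.3; 0 0 0 0 0 0.5; 0 0 0 0 0 0.5; 0 0 0 0 0 0.5; 0 0 0 0 0 0.5; 0 0 0 0 0 0.5; 0 0 0 0 0 0.5; 0 0 0 0 0 0; 0 0 0 0 0 0"

```text
t: 10.32
tool_pos: [0.5659, 0.1331, 0.0766]
tool_rot: [-1.465, 2.778, -0.003]
contact_force: [0.1, -0.1, 5.3]
opening: 0.0149
```

```bash
python3 - <<'E'
from m import *
plan((.5660,.1332,.0766),-150.6)
shot('wrist','w6')
E
```

```text
t 10.32 p [0.5659 0.1331 0.0766] yaw -124.37 tilt 0.12 zax [ 0.0019 -0.001  -1.    ] q [ 1.030e-01  9.400e-02  1.840e+00 -1.000e-03  1.205e+00  2.275e+00] F [ 0.1 -0.1  5.3] T [-0.09  0.16  0.04] op 0.0149
shift now-axes /25mm [-0.01  0.    0.  ] turn rz units 4.577872387013375
shift at final yaw /25mm [-0.01  0.    0.  ]
full rotvec units to upright [-0.02   0.007  4.578]
```

View pics/w6.png

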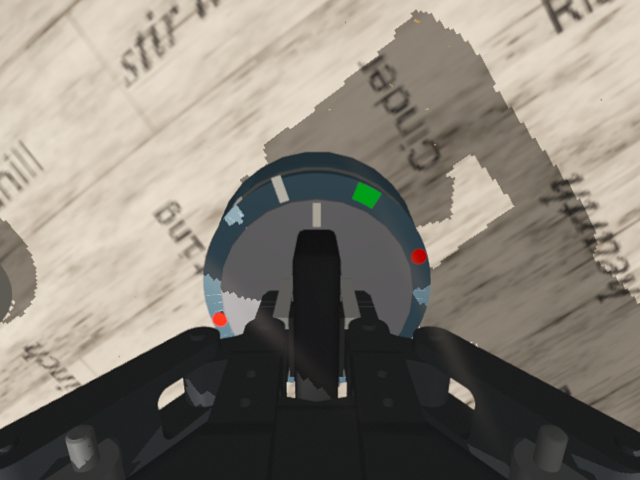

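The lid turns with the grip: the pointer stays at (317,214) while the collar marks move past it. I'll continue.

Request:
step_arm --increments "0 0 0 0 0 0.5; 0 0 0 0 0 0.5; 0 0 0 0 0 0.5; 0 0 0 0 0 0.5; 0 0 0 0 0 0.5; 0 0 0 0 0 0.5; 0 0 0 0 0 0.5; 0 0 0 0 0 0.5; 0 0 0 0 0 0.4; 0 0 0 0 0 0.15; 0 0 0 0 0 0; 0 0 0 0 0 0"

```text
t: 11.37
tool_pos: [0.5659, 0.133, 0.0766]
tool_rot: [-0.801, 3.036, -0.002]
contact_force: [-0.4, -0.4, 5.4]
opening: 0.0146
```

```bash
python3 - <<'E'
from m import *
plan((.5660,.1332,.0766),-150.6)
w=shot('wrist','w7');o,p,M=tip()
c=cents(w,(200,150,440,340));print(c)
for n in('green','red'):
    for q in c[n]:
        P=onz(w,[q],.064)[0];v=1e3*(M.T@(P-p));print(n,v.round(2),'ang off -y',np.degrees(np.arctan2(v[0],-v[1])))
E
```

```text
t 11.37 p [0.5659 0.133  0.0766] yaw -150.43 tilt 0.12 zax [ 0.0018 -0.001  -1.    ] q [ 1.030e-01  9.400e-02  1.840e+00 -1.000e-03  1.205e+00  2.729e+00] F [-0.4 -0.4  5.4] T [-0.09  0.16  0.11] op 0.0146
shift now-axes /25mm [-0.01  0.    0.  ] turn rz units 0.029329016563287576
shift at final yaw /25mm [-0.01  0.    0.  ]
full rotvec units to upright [-0.018  0.011  0.029]
{'red': [array([395.37696335, 215.44502618])], 'green': [array([316.64986737, 183.0530504 ])], 'yel': []}
green [  0.14 -46.73  12.7 ] ang off -y 0.1724716793815242
red [ 33.99 -32.88  12.63] ang off -y 45.948132695674424
```

View pics/w7.png

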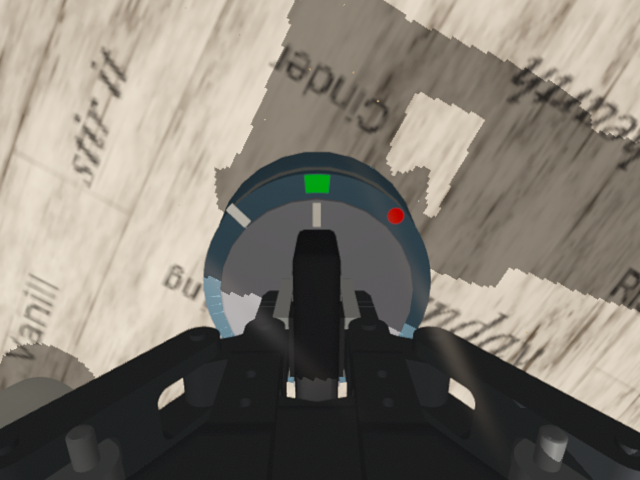

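The pointer (317,214) stands at the centre of the green mark (316.6,183), within about 0.5°. I'll hold briefly, check the whole scene, and hand in.

Request:
step_arm --increments "0 0 0 0 0 0; 0 0 0 0 0 0; 0 0 0 0 0 0; 0 0 0 0 0 0; 0 0 0 0 0 0; 0 0 0 0 0 0"

```text
t: 11.92
tool_pos: [0.566, 0.133, 0.0766]
tool_rot: [-0.801, 3.036, -0.002]
contact_force: [-0.2, -0.2, 6.0]
opening: 0.0146
```

```bash
python3 - <<'E'
from m import *
plan((.5660,.1332,.0766),-150.6)
t=shot('top','t8');w=shot('wrist','w8');t0=load('top0')
print(cents(w,(200,150,440,340)))
d=np.abs(t['pixels'].astype(int)-t0['pixels']).sum(2)
for n,u,r in(('mug',(193,224),22),('cut',(464,242),14),('tub',(362,187),14)): print(n,d[u[1]-r:u[1]+r,u[0]-r:u[0]+r].mean())
im=w['pixels'][200:230,305:330].astype(int).min(2); ys,xs=np.where(im[2:24]>130);print('ptr u',305+xs.mean())
E
```

```text
t 11.92 p [0.566  0.133  0.0766] yaw -150.43 tilt 0.12 zax [ 0.0019 -0.001  -1.    ] q [ 1.030e-01  9.400e-02  1.840e+00 -1.000e-03  1.205e+00  2.729e+00] F [-0.2 -0.2  6. ] T [-0.1   0.17  0.06] op 0.0146
shift now-axes /25mm [-0.  0.  0.] turn rz units 0.02965919083004171
shift at final yaw /25mm [-0.  0.  0.]
full rotvec units to upright [-0.018  0.012  0.03 ]
{'red': [array([395.34895833, 215.41666667])], 'green': [array([316.64986737, 183.0530504 ])], 'yel': []}
mug 29.546487603305785
cut 32.494897959183675
tub 32.2780612244898
ptr u 316.47904191616766
```

View pics/t8.png

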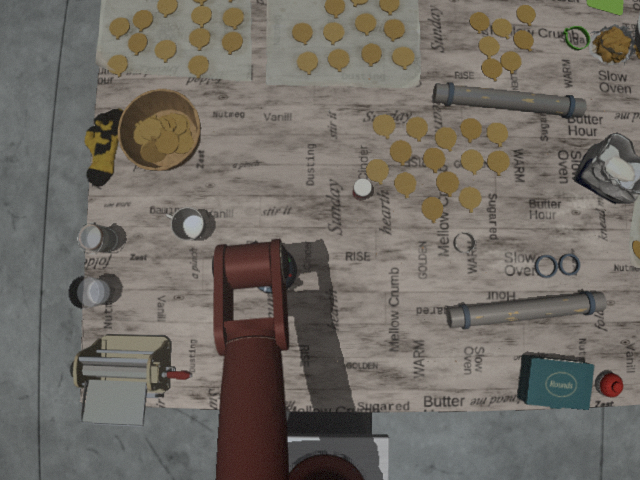

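The top view shows the mug (193,224), cutter (464,242) and tub (362,187) unmoved. Handing in.

```bash
python3 - <<'E'
from station import ctrl
print(ctrl.finish_job())
E
```

```text
the job is handed in; nothing more can be done
None
```

The lid is in the socket, seated all the way down, turned 45° clockwise to the green marks, and still gripped there at 80 N. I handed the job in at about 12 s; no verdict is reported.

**What the last checks showed:**
- **Seating:** before the turn the TCP stood at 0.0766 m, the height calculated for a seated lid, with about 6 N of upward contact. It stayed at that height through the turn.
- **Turn:** the jaw yaw went from −105.5° to −150.4°. The pointer is at pixel column 316.5 and the green mark at 316.6, within about 0.5°. It did not move over half a second of holding, and it is well short of the stiffer zone before the lock.
- **Bystanders:** the mug, round cutter and sprinkle tub are where they were in the first top picture, judged by eye. The pixel difference I ran around them came out alike for all three (30–32), so it neither showed nor ruled out a small shift.

**What disagreed:**
- **Collar height:** two views gave about 61 mm against the stated 64 mm. One top-and-wrist pairing gave 21 mm because the two views were almost in line, so I discarded it.
- **Socket centre:** the side camera alone put the centre about 4 mm off in y. I used the wrist and top measurements instead.
- **Insertion:** the lid briefly rubbed with about 3–4 N sideways, which I cleared by shifting it less than 1 mm.

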